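Hold a block home in the dowelling jig

ROBOT

A 6-joint arm with a two-finger parallel gripper is mounted at the origin on a cart in front of the work surface, level with it; the furniture and walls round the work are solid. World frame = base frame: x ahead of the robot, y to its left, z up, the work surface at z = 0. Lengths are in m, angles in rad, forces in N, time in s.
With the tool pointing down it reaches from about 0.375 to 0.75 m from the base axis. Payload 9 kg.
Tool frame: the origin (TCP) lies at the very end of the fingers, on their centre line; the grasp point (between the pads) lies 19 mm behind it; z points along the fingers, y is the line along which they close (so a half turn about z gives the same grasp; the last joint's range is limited). The gripper opens to 85 mm and grips with 20 to 120 N. Pads are 22 mm wide; open, the fingers measure 114 mm over their backs; the gripper's body (76 mm by 85 mm) begins 54 mm behind the grasp point. The pads swing forward as they close: fully open they stand 13 mm farther back than shut.
Start: joints at [-1.35, 0.104, 0.097, 1.564, 0, 1.353], TCP at [0.255, -0.543, 0.231] pointing down, gripper open.
Joint ranges: [-2.99, 2.99], [-0.84, 1.86], [-1.1, 1.16], [-1.84, 2.11], [-1.51, 1.56], [-3.14, 3.14]. Speed limits (rad/s): [2.22, 2.22, 2.57, 3.14, 3.14, 3.14].

INTERFACE

Orientations are given as a rotation vector (axis times angle).
In Python, from workcell import * gives the robot as it stands.
- The arm moves only by the shell command python3 -m creep 'ROWS' [FORCE]. ROWS is a JSON object of lists of equal length, an entry for each row: "gripper": the opening, from -1 (shut) to 1 (fully open); "slide": the shift along the tool's x, y, z in cm, a list of three; "turn": the turn, a rotation vector about the tool's x, y, z in degrees, a list of three. In form: {"gripper": [gripper, ...], "slide": [[tx, ty, tz], ...], "turn": [[ax, ay, az], ...]}. A call has 1 to 10 rows; each row is the pose to reach, as a shift and turn from the pose commanded when the call began, along the tool's axes at that moment; what a row does not reach only later rows make up. A row lasts 1/8 s, in which the tool goes at most 62.5 mm and 10.7 degrees, less where a joint would pass 70% of its speed; a pose out of reach is approached as far as the arm can. A call with a gripper value outside its range is refused whole. The fingers move at their own pace and stop on an object; FORCE is the grip in N (left out, the last holds). Time passes only in rows, so rows that repeat a pose let the fingers close. It gives the time, the measured TCP pose, the force, the opening and the grip force at its end, in the units of the state.
- get_obs(): the state, without advancing time (a new reading comes with each control period).
- get_image(name): name is "scene" or "top" or "wrist"; returns a dict with "frame" (420x560x3 uint8, blue, green, red), "depth" (420x560 float32, m along the optical axis (not along the pixel's ray), 0 where there is no reading), "fx", "fy", "cx", "cy" (pixels), "dist" ([k1, k2, p1, p2, k3] as OpenCV has them; the pictures are not rectified), "world_from_camera" (4x4, takes a point from camera to world coordinates). Camera axes: x right, y down, z forward; pixel columns grow to the right and rows downward; lengths in m; the calibration is good to about 2 mm. A picture is of the moment at which its call begins.
- finish_job(): hands the job in; it is judged then, once.
Trained networks look in a picture, given as the dict that the camera call returned (one of the last four; its "shot" number tells which), for a name from the list of things; names that differ only in an ending like _2 or _b are one class to them, and where a whole thing is asked for, a point or a joint stands for the part that bears it (a point fixed in the world has none). Each returns a list of dicts, best first, with "confidence" (0 to 1); they miss things now and then, are a little off and sometimes report something else, mostly with a low value. They report only what shows in the picture. A call takes as long as a camera call. They do not tell look-alikes from the thing itself.
- regions_of(picture, name): "region" (420x560 bool, what is visible of it) and "bbox" ([left, top, width, height] in pixels, round what is visible of it).
The state is a dict: "t": time; "qpos": joint angles; "joint_vel": joint speeds; "joint_efforts": joint torques, N m; "position": TCP position; "ee_rot": TCP orientation; "wrist_force": force on the tool from outside, world axes, zero at the start; "wrist_torque": the same for the moment, N m; "gripper_width": finger opening in m; "finger_force": force on a finger pad.
Only numpy, scipy, OpenCV 4.12 (cv2) and the standard library are available. Lean on these libraries where they do the work, as an engineer would, in place of code of your own. Each camera call takes 0.05 s, during which the arm holds its last target. There are 200 camera calls.

TASK

Lift the short thick block off the flat offcut it is stacked on, out in the open part of the bench (not the similar pile in the far left corner), leaving the flat offcut where it lies. Set the block lengthwise on the floor of the dowelling jig, between the two low fences, and push it, without ramming, against the sprung plunger until its end is fully home against the two drill bushes. The plunger throws the block back out if it is let go, so finish while still holding it pressed firmly home, ready for drilling.

Things in the scene. Friction and masses are not known exactly. Their poses are not given: they have to be found in the camera images.
- block: beech block, 50 (its x) x 60 (its y) x 34 mm high, 53 to 98 g; it lies flat on top of the flat offcut, its long sides roughly along those of the offcut. Origin at the centre of its underside, z up. Its long axis (y) must lie along the jig's channel, either way round. Grip it across its 50 mm width.
- lower_piece: flat pine offcut, 52 (its x) x 92 (its y) x 20 mm high, about 50 g, loose on the bench under the block, to the left or right of the jig. (A similar pile in the far left corner, by the round tin, is fixed and not meant.) Origin at the centre of its underside, z up. Stays where it is (moved by less than 30 mm).
- jig: dowelling jig screwed to the bench: plywood base 176 (x) x 116 (y) x 10 mm with a channel along its x axis, 58 mm wide, between two low fences (14 mm thick, 8 mm higher than the floor, from x = -84 to +34 mm). The floor is the top of the base, at z = 10 mm. The far end is closed by an aluminium wall (its face at x = +51 mm, full width, 52 mm above the bench). Origin at the centre of the underside of the base, z up; the block is pushed along +x. Its near end (-x) is open.
- stops: the hard stop: two steel drill bushes, 17 mm across, standing 6 mm out of the wall at y = +19 and -19 mm and 27 mm above the bench. Their end faces lie in the plane x = +45 mm of the jig. The frame is that of the jig. They are rigid; do not press on them with more than 80 N.
- seat (a point): where the origin of the block lies when it is fully home: on the channel floor, 30 mm before the faces of the bushes (at x = 15, y = 0, z = 10 mm of the jig); axes as those of the jig.
- plunger_nose (a point): front of the round steel nose (15 mm across) of the sprung plunger, midway between the bushes, 27 mm above the bench. At rest it stands 20 mm out in front of the faces of the bushes (x = +25 mm of the jig).
- plunger (a joint): how far the plunger is pushed in, m: 0 at rest (fully out), 0.020 when the block is home on the bushes; the spring pushes back with 2 N at 0, 9 N at 0.020 (350 N/m).
There are look-alikes about, which are no part of the job. Leave any green or purple look-alike of the block alone.

How it is judged:
By the outcome, as a careful person would: the job done as asked, in the order asked, and still so for the second after the job is handed in, while the arm keeps its last pose, push and grip.
It also fails if it takes over 45 s, if anything falls off the work surface, if the arm or the gripper's body presses on something with over 40 N, if the wrist force passes 120 N, or if a joint passes its speed limit or range.

## Working session

There is one attempt and no reset: what is moved stays moved. The work goes in short steps, Python scripts to look and compute and a shell command to move; the robot and the scene stay as the last step left them, time stands still between calls to the robot, and variables do not carry over. Pictures are saved under pics/ and viewed, at most 10 in all, crops included, and the job is handed in when it is done.

```bash
mkdir -p pics; ls; cat > h.py <<'E'
from workcell import *
import numpy as np, cv2
from scipy.spatial.transform import Rotation as R
def pts(p,mask):
    v,u=np.nonzero(mask&(p["depth"]>0)); d=p["depth"][v,u]
    K=np.array([[p["fx"],0,p["cx"]],[0,p["fy"],p["cy"]],[0,0,1]])
    n=cv2.undistortPoints(np.c_[u,v].astype(np.float64)[:,None],K,np.array(p["dist"],float))[:,0]
    c=np.c_[n*d[:,None],d]; T=np.array(p["world_from_camera"])
    return c@T[:3,:3].T+T[:3,3]
def rect(P):
    return cv2.minAreaRect((P[:,:2]*1000).astype(np.float32))
E
python3 - <<'E'
from h import *
ims=[]
for n in("top","scene"):
    p=get_image(n); im=p["frame"].copy()
    for name in("block","lower_piece","jig","stops"):
        for r in regions_of(p,name):
            P=pts(p,r["region"])
            if len(P)<20: continue
            zt=np.percentile(P[:,2],90); Q=P[abs(P[:,2]-zt)<.004]
            print(n,name,round(r["confidence"],2),r["bbox"],"med",P.mean(0).round(3),"ztop",zt.round(4),"rect",[np.round(a,1) for a in rect(Q)])
    cv2.imwrite(f"pics/{n}0.png",im)
o=get_obs();print(o["position"],o["ee_rot"],o["t"])
E
```

```text
pics
top block 0.98 [267.0, 202.6, 31.1, 24.9] med [0.623 0.084 0.031] ztop 0.0349 rect [array([626. ,  84.2]), array([59.5, 50.5]), np.float64(81.6)]
top block 0.95 [234.1, 162.5, 19.0, 25.1] med [0.73  0.184 0.029] ztop 0.0349 rect [array([731.5, 185.3]), array([51.2, 59.6]), np.float64(0.5)]
top block 0.94 [180.8, 253.8, 33.8, 34.0] med [0.489 0.274 0.031] ztop 0.0346 rect [array([490.1, 275.6]), array([50.1, 59.5]), np.float64(56.3)]
top block 0.85 [209.7, 200.2, 32.7, 32.5] med [0.609 0.215 0.049] ztop 0.0549 rect [array([610.7, 215.8]), array([60.7, 50.2]), np.float64(68.0)]
top block 0.71 [162.9, 204.6, 30.0, 26.1] med [0.614 0.337 0.03 ] ztop 0.0348 rect [array([616.7, 339.4]), array([61., 49.]), np.float64(25.3)]
top lower_piece 0.75 [212.2, 201.2, 32.0, 43.7] med [0.597 0.21  0.018] ztop 0.0212 rect [array([606.7, 211.3]), array([52., 92.]), np.float64(80.5)]
top jig 0.76 [346.8, 209.0, 55.2, 84.7] med [ 0.545 -0.133  0.015] ztop 0.0387 rect [array([ 597.7, -124.1]), array([85.5, 65.9]), np.float64(58.1)]
top stops 0.43 [359.7, 230.0, 22.7, 6.3] med [ 0.593 -0.125  0.03 ] z
[... 512 characters left out ...]
64(88.7)]
scene block 0.73 [150.0, 242.4, 39.6, 31.6] med [0.606 0.344 0.024] ztop 0.0338 rect [array([613.6, 341.5]), array([63.4, 51.9]), np.float64(27.8)]
scene block 0.55 [210.0, 217.1, 26.9, 26.1] med [0.598 0.222 0.047] ztop 0.0557 rect [array([608.7, 216.6]), array([58.7, 51.6]), np.float64(65.7)]
scene lower_piece 0.54 [214.5, 237.5, 29.5, 21.1] med [0.57  0.221 0.014] ztop 0.0216 rect [array([572.9, 217.9]), array([52.3, 33.1]), np.float64(78.2)]
scene jig 0.75 [312.9, 173.0, 70.8, 57.1] med [ 0.549 -0.108  0.022] ztop 0.0491 rect [array([ 603.1, -125.5]), array([ 20.1, 113.3]), np.float64(8.3)]
[ 0.25493357 -0.54320008  0.23132395] [3.06616800e+00 6.83721349e-01 5.08278148e-05] 0.5
```

```bash
python3 - <<'E'
from h import *
im=cv2.imread("pics/top0.png"); cv2.imwrite("pics/crop.png",cv2.resize(im[130:330,140:420],(800,571),interpolation=cv2.INTER_CUBIC))
p=get_image("top")
P=pts(p,np.ones((420,560),bool))
J=P[(P[:,0]>.42)&(P[:,0]<.66)&(P[:,1]<-.03)&(P[:,1]>-.24)]
for lo,hi in((.046,.058),(.015,.0215),(.007,.0135),(.007,.022)):
    Q=J[(J[:,2]>lo)&(J[:,2]<hi)]; print(lo,len(Q),np.median(Q[:,2]).round(4) if len(Q) else 0,[np.round(a,1) for a in rect(Q)])
E
```

```text
0.046 323 0.0503 [array([ 604.5, -127.1]), array([ 16.7, 114.3]), np.float64(7.6)]
0.015 436 0.0168 [array([ 542.6, -130.9]), array([161.1, 100.8]), np.float64(9.8)]
0.007 1827 0.0089 [array([ 545.9, -134.5]), array([176., 118.]), np.float64(8.0)]
0.007 2396 0.0096 [array([ 545.9, -134.5]), array([176., 118.]), np.float64(8.0)]
```

View pics/crop.png

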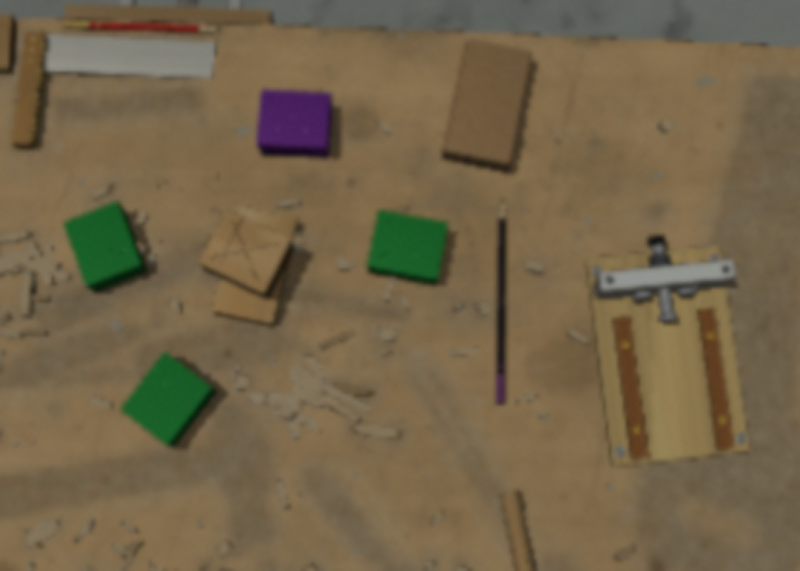

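View pics/scene0.png

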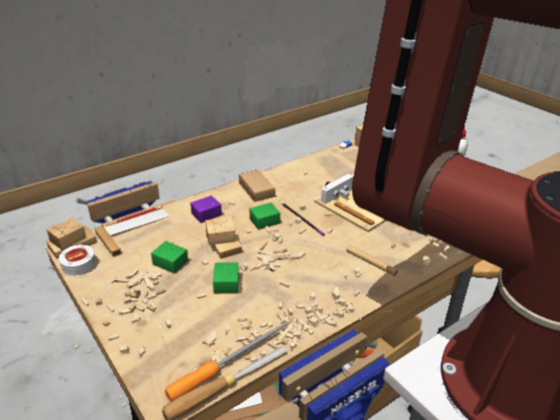

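The wanted pile is at crop (245,255), near the middle of the open bench: its top is at z=55 mm, which is 34+20, and a pale offcut sticks out below it. The other candidates are the green blocks at (105,245), (170,400) and (410,245), the purple one at (295,122), and the fixed pile by the tin at scene (67,237). None of those fits. The jig is at crop (670,355), with its open end towards the robot.

I'll move above the pile for a closer look.

```bash
cat >> h.py <<'E'
def go(xyz,yaw=None):
    "slide cm / turn deg in tool axes to TCP xyz, tool-y yaw (deg, pointing down)"
    o=get_obs(); M=R.from_rotvec(o["ee_rot"]); 
    s=M.inv().apply(np.array(xyz)-o["position"])*100
    y=M.as_matrix()[:,1]; y0=np.degrees(np.arctan2(y[1],y[0])); out=[s.round(2)]
    if yaw is not None:
        d=(yaw-y0+90)%180-90; G=R.from_euler('z',y0+d+90,degrees=True)*R.from_euler('x',180,degrees=True)
        out.append((M.inv()*G).as_rotvec(degrees=True).round(1))
    print("yaw",y0.round(1),"go",*out)
E
python3 -c "
from h import *
go([.58,.2,.26])"
```

```text
yaw -64.9 go [ 61.   -53.47  -2.87]
```

```bash
python3 -m creep '{"gripper":[1,1,1,1,1,1,1],"slide":[[5,-4.4,-2],[10,-8.7,-2.9],[14.5,-12.7,-2.9],[19,-16.7,-2.9],[23.5,-20.6,-2.9],[28,-24.5,-2.9],[31,-27,-2.9]],"turn":[[0,0,0],[0,0,0],[0,0,0],[0,0,0],[0,0,0],[0,0,0],[0,0,0]]}' && python3 -c "
from h import *
go([.58,.2,.26])"
```

```text
t: 1.42
position: [0.4215, -0.1647, 0.2607]
ee_rot: [3.065, 0.686, 0.001]
wrist_force: [0.7, -1.1, 0.9]
gripper_width: 0.0859
finger_force: 0.0
yaw -64.8 go [ 29.88 -26.23   0.07]
```

```bash
python3 -m creep '{"gripper":[1,1,1,1,1,1,1,1],"slide":[[4,-3.5,0],[8.5,-7.5,0],[13,-11.5,0],[17.5,-15.4,0],[22,-19.3,0],[26.5,-23,0],[29.9,-26.2,0],[29.9,-26.2,0]],"turn":[[0,0,0],[0,0,0],[0,0,0],[0,0,0],[0,0,0],[0,0,0],[0,0,0],[0,0,0]]}' && python3 - <<'E'
from h import *
p=get_image("wrist"); cv2.imwrite("pics/w1.png",p["frame"])
for name in("block","lower_piece"):
    for r in regions_of(p,name):
        P=pts(p,r["region"])
        if len(P)<20: continue
        zt=np.percentile(P[:,2],90); Q=P[abs(P[:,2]-zt)<.004]
        print(name,round(r["confidence"],2),r["bbox"],P.mean(0).round(3),"ztop",zt.round(4),[np.round(a,1) for a in rect(Q)])
E
```

```text
t: 2.42
position: [0.5803, 0.1998, 0.2592]
ee_rot: [-3.065, -0.689, 0.002]
wrist_force: [-0.5, -0.8, 0.7]
gripper_width: 0.0859
finger_force: 0.0
block 0.9 [342.6, 142.1, 70.9, 65.4] [0.627 0.088 0.032] ztop 0.0353 [array([625.6,  83.2]), array([60.7, 50.1]), np.float64(81.5)]
block 0.87 [309.7, 10.1, 75.6, 76.7] [0.73  0.185 0.033] ztop 0.0354 [array([730.8, 183.4]), array([60.5, 50.6]), np.float64(88.8)]
block 0.77 [153.7, 171.6, 65.4, 62.0] [0.495 0.271 0.032] ztop 0.0353 [array([490.5, 273.1]), array([50. , 60.2]), np.float64(56.0)]
block 0.75 [237.9, 104.3, 75.4, 74.6] [0.611 0.214 0.054] ztop 0.0553 [array([610.4, 214. ]), array([60.6, 50.2]), np.float64(67.4)]
block 0.74 [148.5, 57.3, 54.1, 57.0] [0.618 0.335 0.032] ztop 0.0353 [array([616.5, 337. ]), array([59.6, 51.1]), np.float64(24.6)]
lower_piece 0.57 [240.2, 98.7, 83.1, 86.3] [0.61  0.209 0.02 ] ztop 0.0214 [array([606.3, 209.6]), array([51.9, 91.7]), np.float64(80.1)]
```

View pics/w1.png

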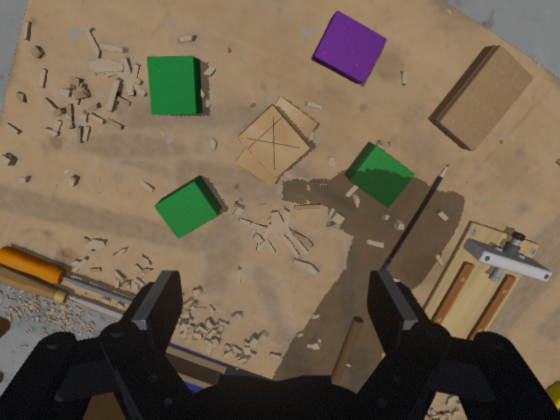

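The close view shows the block at (275,140), resting crosswise on the offcut. Two cameras agree that its 60 mm axis lies at about 67.5°, so I'll grip along -22.5°.

```bash
python3 -c "
from h import *
go([.6105,.2145,.03],-22.5)"
```

```text
yaw -64.9 go [ 3.53 -0.34 23.03] [  0.    0.  -42.4]
```

```bash
python3 -m creep '{"gripper":[1,1,1,1,1,1,1,1,1,1],"slide":[[1,0,4],[2,-0.1,8],[2.7,-0.2,11],[3.5,-0.3,13],[3.5,-0.3,14],[3.5,-0.3,16],[3.5,-0.3,18],[3.5,-0.3,20],[3.5,-0.3,22],[3.5,-0.3,23]],"turn":[[0,0,-10],[0,0,-20],[0,0,-30],[0,0,-40],[0,0,-42.4],[0,0,-42.4],[0,0,-42.4],[0,0,-42.4],[0,0,-42.4],[0,0,-42.4]]}' 80 && python3 - <<'E'
from h import *
go([.6105,.2145,.03],-22.5)
p=get_image("wrist"); cv2.imwrite("pics/w2.png",p["frame"])
E
```

```text
t: 3.82
position: [0.6097, 0.2146, 0.0283]
ee_rot: [-2.611, -1.746, 0.003]
wrist_force: [0.8, -0.7, -0.7]
gripper_width: 0.0854
finger_force: 0.0
yaw -22.5 go [ 0.02  0.07 -0.17] [-0.1  0.1  0. ]
```

View pics/w2.png

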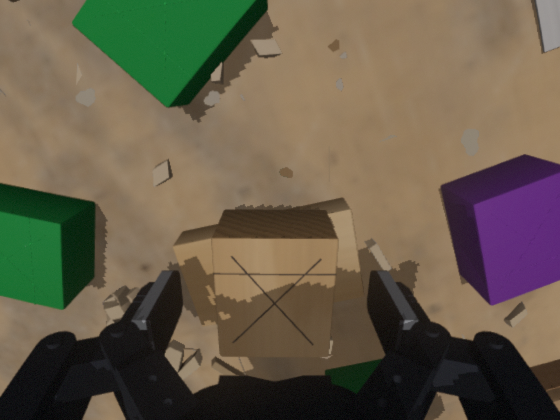

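The block sits square and centred between the open fingers, spanning x 215–335 in the image. Now I'll close on it.

```bash
python3 -m creep '{"gripper":[0.4,0.1,-0.2,-0.4,-0.4,-0.4,-0.4,-0.4],"slide":[[0,0,-0.2],[0,0,-0.2],[0,0,-0.2],[0,0,-0.2],[0,0,-0.2],[0,0,-0.2],[0,0,-0.2],[0,0,-0.2]],"turn":[[0,0,0],[0,0,0],[0,0,0],[0,0,0],[0,0,0],[0,0,0],[0,0,0],[0,0,0]]}' 60 && python3 -m creep '{"gripper":[-0.4,-0.4,-0.4,-0.4,-0.4,-0.4],"slide":[[0,0,-0.5],[0,0,-1],[0,0,-2],[0,0,-4],[0,0,-7],[0,0,-7]],"turn":[[0,0,0],[0,0,0],[0,0,0],[0,0,0],[0,0,0],[0,0,0]]}' 70 && python3 - <<'E'
from h import *
o=get_obs(); print(o["gripper_width"],o["finger_force"],o["position"])
p=get_image("wrist"); cv2.imwrite("pics/w3.png",p["frame"])
q=get_image("top")
for n,p in(("w",p),("top",q)):
  for name in("lower_piece","block"):
    for r in regions_of(p,name):
        P=pts(p,r["region"])
        if len(P)<20: continue
        zt=np.percentile(P[:,2],90); Q=P[abs(P[:,2]-zt)<.004]
        print(n,name,round(r["confidence"],2),P.mean(0).round(3),zt.round(4),[np.round(a,1) for a in rect(Q)])
E
```

```text
t: 4.88
position: [0.6118, 0.2149, 0.0339]
ee_rot: [2.611, 1.746, 0.004]
wrist_force: [-0.0, -0.2, 6.3]
gripper_width: 0.0487
finger_force: 63.9
t: 5.62
position: [0.6128, 0.215, 0.1066]
ee_rot: [2.609, 1.745, 0.008]
wrist_force: [0.2, 0.3, -1.5]
gripper_width: 0.0487
finger_force: 72.4
0.04874127083667808 72.35504150390625 [0.61278927 0.21503739 0.10660069]
w lower_piece 0.6 [0.613 0.227 0.019] 0.0212 [array([607.7, 217.9]), array([36.1, 92.3]), np.float64(80.2)]
w block 0.91 [0.609 0.088 0.039] 0.0354 [array([608.7,  85.8]), array([50. , 16.1]), np.float64(61.7)]
w block 0.84 [0.497 0.275 0.03 ] 0.0351 [array([490.6, 273.1]), array([50.8, 61.1]), np.float64(56.1)]
w block 0.79 [0.617 0.334 0.033] 0.0353 [array([616.5, 337.2]), array([60.6, 50.8]), np.float64(24.7)]
w block 0.68 [0.616 0.221 0.124] 0.1277 [array([612.8, 213.9]), array([61.2, 50.3]), np.float64(67.1)]
w block 0.68 [0.728 0.189 0.031] 0.0352 [array([730.9, 183.9]), array([60.7, 50.4]), np.float64(88.5)]
top lower_piece 0.55 [0.599 0.193 0.019] 0.0215 [array([603.9, 196.5]), array([21.9, 90.9]), np.float64(79.5)]
top block 0.81 [0.729 0.18  0.031] 0.035 [array([729.9, 183.6]), array([48.2, 56.9]), np.float64(0.1)]
top block 0.68 [0.623 0.084 0.031] 0.0347 [array([625.7,  84.1]), array([58.8, 51.1]), np.float64(81.5)]
top block 0.46 [0.605 0.193 0.119] 0.1246 [array([604.7, 197.3]), array([21.2, 48.7]), np.float64(67.3)]
```

View pics/w3.png

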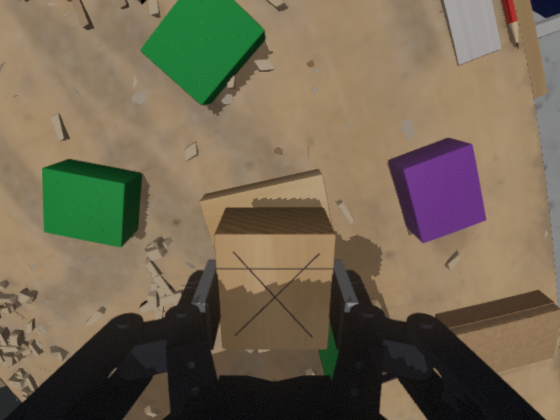

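Block held squarely, centred within about 1 mm of the TCP and with its underside 14 mm below it. The offcut stayed put. Now to the mouth of the jig.

```bash
python3 -c "
from h import *
go([.500,-.141,.11],-82)"
```

```text
yaw -22.5 go [-37.07   3.42  -0.85] [-0.   0.1 59.5]
```

```bash
python3 -m creep '{"gripper":[-0.4,-0.4,-0.4,-0.4,-0.4,-0.4,-0.4,-0.4,-0.4,-0.4],"slide":[[-2.5,0.2,-0.4],[-7,0.6,-0.8],[-12,1.1,-0.8],[-17,1.6,-0.8],[-22,2,-0.8],[-27,2.5,-0.8],[-31.5,2.9,-0.8],[-35,3.2,-0.8],[-37.1,3.4,-0.8],[-37.1,3.4,-0.8]],"turn":[[0,0,4],[0,0,11],[0,0,18],[0,0,26],[0,0,34],[0,0,42],[0,0,50],[0,0,56],[0,0,59.5],[0,0,59.5]]}' && python3 - <<'E'
from h import *
p=get_image("wrist"); cv2.imwrite("pics/w4.png",p["frame"])
P=pts(p,np.ones((420,560),bool))
J=P[(P[:,0]>.42)&(P[:,0]<.66)&(P[:,1]<-.03)&(P[:,1]>-.24)]
for lo,hi in((.048,.058),(.0155,.0215),(.007,.0135)):
    Q=J[(J[:,2]>lo)&(J[:,2]<hi)]; print(lo,len(Q),np.median(Q[:,2]).round(4),[np.round(a,1) for a in rect(Q)])
a=np.radians(8);c=np.array([.5459,-.1345])
def loc(Q): d=Q[:,:2]-c; return np.c_[d@[np.cos(a),np.sin(a)],d@[-np.sin(a),np.cos(a)],Q[:,2]]*1000
L=loc(J)
for x in range(-80,40,15):   # fence cross-sections
    S=L[(abs(L[:,0]-x)<6)&(L[:,2]>15.5)&(L[:,2]<21)]
    l=S[S[:,1]>0,1]; r=S[S[:,1]<0,1]
    print(x,[np.percentile(k,[3,97]).round(1) if len(k)>10 else None for k in(l,r)])
W=L[(L[:,2]>48)&(L[:,2]<58)]; W=W[W[:,0]<90]; print("wall",np.percentile(W,[2,98],axis=0).round(1))
for y in(-45,-35,35,45):
    k=W[abs(W[:,1]-y)<6]; print(y,np.percentile(k[:,0],[3,97]).round(1) if len(k)>5 else None)
N=L[(abs(L[:,1])<4)&(L[:,2]>28)&(L[:,2]<40)&(L[:,0]>0)]
print("nose",np.percentile(N,[2,98],axis=0).round(1) if len(N) else None)
B=[r for r in regions_of(p,"block")]
for r in B:
    P=pts(p,r["region"]); zt=np.percentile(P[:,2],90); Q=P[abs(P[:,2]-zt)<.004]
    if zt>.1: print("held",zt.round(4),[np.round(v,1) for v in rect(Q)])
go([.500,-.141,.11],-82)
E
```

```text
t: 7.18
position: [0.4997, -0.1421, 0.1098]
ee_rot: [-3.134, -0.217, 0.001]
wrist_force: [-0.2, 0.3, -0.5]
gripper_width: 0.0487
finger_force: 72.3
0.048 5773 0.0522 [array([ 603.9, -129.7]), array([ 16.4, 112.1]), np.float64(7.9)]
0.0155 4394 0.0183 [array([ 542.4, -134.2]), array([107.7,  94.5]), np.float64(7.5)]
0.007 20158 0.0104 [array([ 543.3, -118.5]), array([175.5, 155.5]), np.float64(8.0)]
-80 [None, None]
-65 [None, None]
-50 [array([29.3, 39.9]), array([-45.9, -38.7])]
-35 [array([26.3, 39.5]), array([-45.5, -32.3])]
-20 [array([26.4, 39.4]), array([-45.6, -32.3])]
-5 [array([26.3, 39.4]), array([-45.6, -32.3])]
10 [array([26.1, 39.5]), array([-45.5, -32.5])]
25 [array([26.2, 39.1]), array([-45.2, -32.6])]
wall [[ 50.3 -56.   49.4]
 [ 65.8  49.4  53.9]]
-45 [50.4 65.4]
-35 [50.4 65.8]
35 [50.6 66. ]
45 [50.6 65.6]
nose [[25.1 -3.4 29.2]
 [90.   3.8 37.4]]
held 0.1309 [array([ 499.9, -143.2]), array([61.1, 50.4]), np.float64(7.7)]
yaw -81.9 go [-0.02  0.03 -0.01] [-0.   0.   0.1]
```

View pics/w4.png

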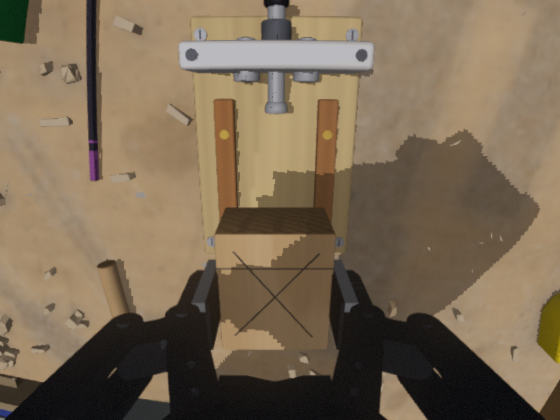

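The block is over the channel between the two fences (x 215–335 in the image), in line to about 1 mm and 0.3°. The plunger nose is at (277,108). Lowering now.

```bash
python3 -m creep '{"gripper":[-0.4,-0.4,-0.4,-0.4,-0.4,-0.4,-0.4,-0.4,-0.4],"slide":[[0,0.08,2],[0,0.08,4.5],[0,0.08,6.5],[0,0.08,7.6],[0,0.08,8],[0,0.08,8.2],[0,0.08,8.35],[0,0.08,8.5],[0,0.08,8.5]],"turn":[[0,0,0],[0,0,0],[0,0,0],[0,0,0],[0,0,0],[0,0,0],[0,0,0],[0,0,0],[0,0,0]]}'
```

```text
t: 8.4
position: [0.5005, -0.142, 0.0254]
ee_rot: [3.134, 0.22, 0.0]
wrist_force: [-1.6, -0.3, 0.4]
gripper_width: 0.0481
finger_force: 72.4
```

```bash
python3 -m creep '{"gripper":[-0.4,-0.4,-0.4],"slide":[[0,0,0.1],[0,0,0.15],[0,0,0.15]],"turn":[[0,0,0],[0,0,0],[0,0,0]]}'; python3 - <<'E'
from h import *
p=get_image("wrist"); cv2.imwrite("pics/w5.png",p["frame"])
for r in regions_of(p,"block"):
    P=pts(p,r["region"]); zt=np.percentile(P[:,2],90); Q=P[abs(P[:,2]-zt)<.004]
    if abs(P[:,1].mean()+.14)<.03: print(zt.round(4),[np.round(v,1) for v in rect(Q)])
E
```

```text
t: 8.78
position: [0.5005, -0.142, 0.024]
ee_rot: [3.134, 0.22, 0.0]
wrist_force: [-1.4, 0.3, 2.1]
gripper_width: 0.0488
finger_force: 72.5
0.0451 [array([ 500.7, -143.1]), array([61.2, 50.4]), np.float64(8.1)]
```

The block is on the floor, aligned, with about 60 mm left to home. I'll advance to the plunger, then push slowly.

```bash
python3 -m creep '{"gripper":[-0.4,-0.4,-0.4,-0.4,-0.4,-0.4,-0.4,-0.4,-0.4,-0.4],"slide":[[0.5,0,0],[1.2,0,0],[1.9,0,0],[2.6,0,0],[3.2,0,0],[3.6,0,0],[3.9,0,0],[4.2,0,0],[4.5,0,0],[4.5,0,0]],"turn":[[0,0,0],[0,0,0],[0,0,0],[0,0,0],[0,0,0],[0,0,0],[0,0,0],[0,0,0],[0,0,0],[0,0,0]]}' 80
```

```text
t: 10.12
position: [0.5447, -0.1358, 0.024]
ee_rot: [3.133, 0.22, -0.003]
wrist_force: [-8.3, -1.4, 9.5]
gripper_width: 0.0483
finger_force: 82.4
```

```bash
python3 -m creep '{"gripper":[-0.4,-0.4,-0.4,-0.4,-0.4,-0.4,-0.4,-0.4],"slide":[[0.2,0,0],[0.4,0,0],[0.6,0,0],[0.8,0,0],[1.0,0,0],[1.2,0,0],[1.3,0,0],[1.3,0,0]],"turn":[[0,0,0],[0,0,0],[0,0,0],[0,0,0],[0,0,0],[0,0,0],[0,0,0],[0,0,0]]}' 100
```

```text
t: 11.12
position: [0.5557, -0.1342, 0.0241]
ee_rot: [3.133, 0.219, -0.009]
wrist_force: [-20.0, -2.5, 18.9]
gripper_width: 0.0476
finger_force: 102.2
```

```bash
python3 -m creep '{"gripper":[-0.4,-0.4,-0.4],"slide":[[0.1,0,-0.07],[0.2,0,-0.07],[0.2,0,-0.07]],"turn":[[0,0,0],[0,0,0],[0,0,0]]}'; python3 - <<'E'
from h import *
p=get_image("wrist"); cv2.imwrite("pics/w6.png",p["frame"])
for r in regions_of(p,"block"):
    P=pts(p,r["region"]); zt=np.percentile(P[:,2],90); Q=P[abs(P[:,2]-zt)<.005]
    if abs(P[:,1].mean()+.14)<.03:
        A=np.c_[Q[:,:2],np.ones(len(Q))]; k=np.linalg.lstsq(A,Q[:,2],rcond=None)[0]
        print(zt.round(4),[np.round(v,1) for v in rect(Q)],"tilt deg",np.degrees(k[:2]).round(2))
E
```

```text
t: 11.5
position: [0.5579, -0.134, 0.0243]
ee_rot: [3.133, 0.219, -0.008]
wrist_force: [-15.9, -3.2, 12.5]
gripper_width: 0.0479
finger_force: 101.9
0.0452 [array([ 558.1, -134.7]), array([60.9, 51.1]), np.float64(7.6)] tilt deg [-0.62 -0.06]
```

View pics/w6.png

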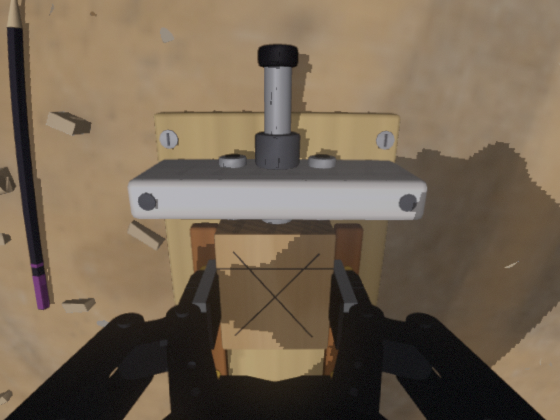

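The block is flat between the fences, with its front just short of the wall at row 222 and about 2.4 mm to go.

```bash
python3 -m creep '{"gripper":[-0.4,-0.4,-0.4,-0.4],"slide":[[0.06,0,0],[0.12,0,0],[0.18,0,0],[0.18,0,0]],"turn":[[0,0,0],[0,0,0],[0,0,0],[0,0,0]]}' 110; python3 -m creep '{"gripper":[-0.4,-0.4,-0.4,-0.4],"slide":[[0.06,0,0],[0.12,0,0],[0.18,0,0],[0.18,0,0]],"turn":[[0,0,0],[0,0,0],[0,0,0],[0,0,0]]}'
```

```text
t: 12.1
position: [0.5593, -0.1338, 0.0243]
ee_rot: [3.133, 0.219, -0.009]
wrist_force: [-18.0, -3.9, 13.5]
gripper_width: 0.0476
finger_force: 111.0
t: 12.6
position: [0.5602, -0.1336, 0.0243]
ee_rot: [3.133, 0.218, -0.012]
wrist_force: [-23.4, -3.4, 18.1]
gripper_width: 0.0477
finger_force: 111.3
```

```bash
python3 -m creep '{"gripper":[-0.4,-0.4,-0.4,-0.4],"slide":[[0.06,0,-0.02],[0.12,0,-0.04],[0.18,0,-0.05],[0.18,0,-0.05]],"turn":[[0,0,0],[0,0,0],[0,0,0],[0,0,0]]}' 120; python3 -m creep '{"gripper":[-0.4,-0.4,-0.4,-0.4],"slide":[[0.06,0,-0.02],[0.12,0,-0.04],[0.18,0,-0.05],[0.18,0,-0.05]],"turn":[[0,0,0],[0,0,0],[0,0,0],[0,0,0]]}';  python3 - <<'E'
from h import *
p=get_image("wrist"); cv2.imwrite("pics/w7.png",p["frame"])
for r in regions_of(p,"block"):
    P=pts(p,r["region"]); zt=np.percentile(P[:,2],90); Q=P[abs(P[:,2]-zt)<.005]
    if abs(P[:,1].mean()+.14)<.03:
        A=np.c_[Q[:,:2],np.ones(len(Q))]; k=np.linalg.lstsq(A,Q[:,2],rcond=None)[0]
        print(zt.round(4),[np.round(v,1) for v in rect(Q)],"tilt deg",np.degrees(k[:2]).round(2))
E
```

```text
t: 13.1
position: [0.5603, -0.1335, 0.0244]
ee_rot: [3.133, 0.217, -0.018]
wrist_force: [-31.4, -6.4, 21.1]
gripper_width: 0.0474
finger_force: 120.6
t: 13.6
position: [0.5603, -0.1335, 0.0244]
ee_rot: [3.133, 0.216, -0.024]
wrist_force: [-39.8, -8.1, 23.2]
gripper_width: 0.0479
finger_force: 120.8
0.0453 [array([ 560.6, -134.8]), array([61.1, 50.3]), np.float64(8.1)] tilt deg [-0.85 -0.13]
0.0346 [array([ 643.6, -124.1]), array([36. , 15.3]), np.float64(7.9)] tilt deg [3.18 0.03]
```

```bash
python3 - <<'E'
from h import *
o=get_obs(); print(R.from_rotvec(o["ee_rot"]).as_matrix()[:,2].round(4),o["wrist_force"].round(1),o["wrist_torque"].round(2))
p=get_image("wrist"); P=pts(p,np.ones((420,560),bool))
def fit(Q,s):
    for _ in range(3):
        A=np.c_[Q[:,:2],np.ones(len(Q))]; k=np.linalg.lstsq(A,Q[:,2],rcond=None)[0]; Q=Q[abs(A@k-Q[:,2])<.0015]
    print(s,len(Q),np.degrees(k[:2]).round(2))
fit(P[(abs(P[:,2])<.006)],"bench")
a=np.radians(8);d=P[:,:2]-[.5608,-.1348];x=d@[np.cos(a),np.sin(a)];y=d@[-np.sin(a),np.cos(a)]
fit(P[(abs(x)<.027)&(abs(y)<.022)&(abs(P[:,2]-.045)<.003)],"block")
E
```

```text
[-0.0152 -0.0026 -0.9999] [-40.2  -7.7  23.9] [-1.64  7.89 -0.18]
bench 132331 [-0.   -0.03]
block 10464 [-0.44 -0.08]
```

The end is home: the force rose from 23 to 40 N with no further travel, at x≈15.0 mm. The arm's flex has pitched the block by about 0.4°, so I'll counter that to make it lie fully flush.

```bash
python3 -m creep '{"gripper":[-0.4,-0.4,-0.4,-0.4],"slide":[[0,0,0],[0,0,0],[0,0,0],[0,0,0]],"turn":[[0,0.3,0],[0,0.6,0],[0,0.9,0],[0,0.9,0]]}'; python3 - <<'E'
from h import *
o=get_obs(); print(R.from_rotvec(o["ee_rot"]).as_matrix()[:,2].round(4),o["wrist_force"].round(1),o["wrist_torque"].round(2))
p=get_image("wrist"); cv2.imwrite("pics/w8.png",p["frame"]);P=pts(p,np.ones((420,560),bool))
def fit(Q,s):
    for _ in range(3):
        A=np.c_[Q[:,:2],np.ones(len(Q))]; k=np.linalg.lstsq(A,Q[:,2],rcond=None)[0]; Q=Q[abs(A@k-Q[:,2])<.0015]
    print(s,len(Q),np.degrees(k[:2]).round(2))
a=np.radians(8);d=P[:,:2]-[.5608,-.1348];x=d@[np.cos(a),np.sin(a)];y=d@[-np.sin(a),np.cos(a)]
fit(P[(abs(x)<.027)&(abs(y)<.022)&(abs(P[:,2]-.045)<.003)],"block")
for r in regions_of(p,"lower_piece")+regions_of(get_image("top"),"lower_piece"):
    print("lower",r["confidence"],pts(p,r["region"]).mean(0).round(3))
q=get_image("top"); cv2.imwrite("pics/t8.png",q["frame"])
for r in regions_of(q,"lower_piece"):
    Q=pts(q,r["region"]);print("top lower",round(r["confidence"],2),[np.round(v,1) for v in rect(Q[abs(Q[:,2]-.021)<.004])])
E
```

```text
t: 14.25
position: [0.5604, -0.1335, 0.0242]
ee_rot: [3.134, 0.216, 0.001]
wrist_force: [-37.6, -7.3, 21.9]
gripper_width: 0.0477
finger_force: 120.8
[ 7.e-04 -3.e-04 -1.e+00] [-37.6  -7.3  21.9] [-1.73  7.83 -0.23]
block 10578 [-0.14  0.03]
lower 0.29 [ 0.598 -0.131  0.029]
lower 0.68 [ 0.593 -0.112  0.047]
top lower 0.72 [array([606.7, 211.4]), array([52.2, 92.1]), np.float64(80.2)]
```

View pics/w8.png

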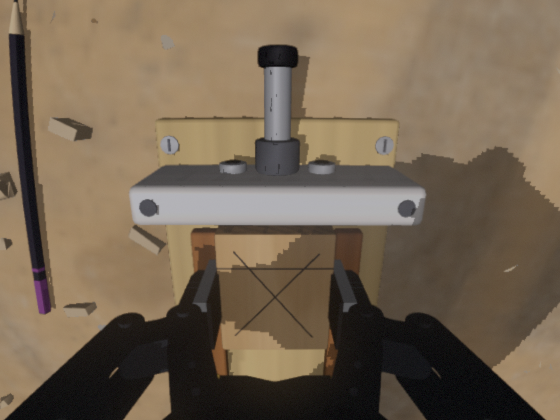

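The block lies flat and square between the fences and is pressed home with about 38 N. The offcut is still at (606.7, 211.4) mm, where it was before the grasp. Handing in.

```bash
python3 -c "
from workcell import *
print(finish_job())"
```

```text
the job is handed in; nothing more can be done
None
```

I handed the job in with the block flat in the jig channel and its end home on the two drill bushes. It is still gripped and pressed home with about 38 N, and the offcut did not measurably move.

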